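Park the dye crate on its roller track and open the brush drawer behind it

ROBOT

A 6-joint arm with a two-finger parallel gripper is mounted at the origin on the work surface. World frame = base frame: x ahead of the robot, y to its left, z up, the work surface at z = 0. Lengths are in mm, angles in rad, forces in N, time in s.
With the tool pointing down it reaches from about 275 to 750 mm from the base axis. Payload 10.2 kg.
Tool frame: the origin (TCP) lies midway between the tips of the shut fingers; the grasp point (between the pads) lies grasp_offset behind it (grasp_offset is the distance from the TCP to the grasp point, in mm); x points along the fingers, z is the direction in which the jaws open and shut, and the axes are right-handed (so a half turn about x gives the same grasp; the last joint's range is limited). The gripper opens to 85 mm and grips with 20 to 120 N. Pads are 22 mm wide; open, the fingers measure 114 mm over their backs; the gripper's body (76 mm by 85 mm) begins 54 mm behind the grasp point. The pads swing forward as they close: fully open they stand 13 mm farther back than shut.
Start: joints at [-1.502, 0.313, 1.498, -0, 1.331, -0.223], TCP at [151.017, -502.817, 231.294] pointing down, gripper open.
Joint ranges: [-2.94, 2.94], [-0.97, 2.17], [0.19, 2.56], [-1.23, 4.37], [0.02, 3.11], [-2.88, 2.88]. Speed limits (rad/s): [2.39, 2.39, 3.01, 3.14, 3.14, 3.14].

INTERFACE

Orientations are given as a unit quaternion [w, x, y, z].
In Python, from rig import sense, capture, calibration, finish_job, grasp_offset gives the robot as it stands.
- The arm moves only by the shell command python3 -m jog 'ROWS' [FORCE]. ROWS is JSON, a list of rows, each an object with "linear": the shift along the tool's x, y, z scaled (see below), a list of three; "rotation": the turn, a rotation vector about the tool's x, y, z scaled (see below), a list of three; "grip": the finger opening in mm, from 0 to 85.4. A call has 1 to 20 rows; each row is the pose to reach, as a shift and turn from the pose measured when the call began, along the tool's axes at that moment; what a row does not reach only later rows make up. The controller multiplies each number of a shift by 0.3 m and each number of a turn by 0.5 rad. A row lasts 1/12 s, in which the tool goes at most 41.7 mm and 7.16 degrees, less where a joint would pass 70% of its speed; a pose out of reach is approached as far as the arm can. A call with a number of a shift or a turn outside -1 to 1 is refused whole. A call with a gripper value outside its range is refused whole. The fingers move at their own pace and stop on an object; FORCE is the grip in N (left out, the last holds). Time passes only in rows, so rows that repeat a pose let the fingers close. It gives the time, the measured TCP pose, the force and the opening at its end, in the units of the state.
- sense(): the state, without advancing time (a new reading comes with each control period).
- capture(name): name is "scene" or "top" or "wrist"; returns (picture, depth): 400x640x3 uint8, red, green, blue; 400x640 float32, mm along the optical axis (not along the pixel's ray), 0 where there is no reading.
- calibration(name): a dict with "intrinsics" (3x3 intrinsics, pixels), "world_from_camera" (4x4, takes a point from camera to world coordinates). Camera axes: x right, y up, looking along -z (the intrinsics and any distortion apply to the point x, -y, -z); pixel columns grow to the right and rows downward; lengths in mm; the calibration is good to about 2 mm. A picture is of the moment at which its call begins: read the wrist's pose just before it. calibration takes no time and is no camera call; for the wrist camera it gives the pose at the moment of the call.
- finish_job(): hands the job in, once; it reports no verdict.
The state is a dict: "time_s": time; "joints": joint angles; "dq": joint speeds; "tau": joint torques, N m; "eef_pos": TCP position; "ee_rot": TCP orientation; "force": force on the tool from outside, world axes, zero at the start; "wrist_torque": the same for the moment, N m; "grip_width": opening from 0.0 (shut) to 1.0 (fully open).
Only numpy, scipy, OpenCV 4.12 (cv2) and the standard library are available. Lean on these libraries where they do the work, as an engineer would, in place of code of your own. Each camera call takes 0.05 s, during which the arm holds its last target.

TASK

The crate of dye jars stands on the roller track in front of the drawers. Roll it along the track, without lifting or tipping it, into the parking bay (the end with the tall steel cheeks) until it is fully home against the end stop; only then pull the drawer with the long bar handle all the way open by its handle and let go. Leave the drawer with the round knob shut, and do not disturb the bottle, the bowl, the tin or the printing block.

Things in the scene. Friction and masses are not known exactly. Their poses are not given: they have to be found in the camera images.
- track: Fixed track: two aluminium rails, 19 free steel rollers across it. Origin on the bench at its middle; y along the track, x across it towards the cabinets, z up. Above the bench: roller tops 50 mm, rail tops 62 mm. Rails 124 mm apart inside, 140 outside. End stops 85 mm tall, inner faces at y = +352 and -352 mm. All turned up to 9 degrees on the bench.
- crate: Open plywood crate with 6 jars fixed in it (below its rim), on the rollers: 115 mm across the track (x), 150 along it (y), 85 tall; 0.5 to 1.1 kg. Origin: centre of underside. Rails guide it, 4 mm play a side. Rolls easily (about 1 N), soon stops. Against an end stop its origin is 277 mm from the track's middle. It starts in the way of both drawers; in the bay it blocks neither.
- bay: Parking bay: two fixed upright dark steel cheeks, one each side of the track, 140 mm long, tops 130 mm above the bench, 141 mm apart inside, 153 outside. At either end of the track (y = +277 or -277 mm). Origin on the bench, on the track's centre line, midway along the cheeks: straight below the crate's origin when the crate is fully home at the end stop. Axes as the track's.
- loading_end: The other end of the track: two low dark steel cheeks as those of the bay, but with tops only 78 mm above the bench. Fixed. Origin and axes as the bay's.
- bar_cabinet: Fixed wooden cabinet, 184 mm wide, 225 deep, 177 tall, with one drawer, the one with the bar handle. Origin on the bench, below the middle of the drawer's front face when shut; x points to the cabinet's back, y along the track, z up. It stands at y = +95 or -95 mm on the track, its front face at x = 135 mm of the track frame.
- bar_cabinet_drawer (a joint): How far the bar-handled drawer is pulled out along the cabinet's -x, over the track: 0 m shut, 0.135 m fully open against its stop; starts up to 8 mm ajar. It takes about 2 to 4 N to pull and stays where it is left. Front 178 mm wide, its underside 68 mm and its top 162 mm above the bench.
- bar_handle (a point): Middle of the drawer's bar handle, on the bar's axis; moves with the drawer. The bar is a level steel rod 11 mm thick, 120 mm long along y, 145 mm above the bench, its axis 50 mm out from the front face, so that 44 mm are free behind it; it is carried by two 9 mm posts 55 mm either side of its middle.
- knob_cabinet: The twin cabinet, at the other place, alike but with a round knob on its drawer. Origin and axes as those of bar_cabinet.
- knob_cabinet_drawer (a joint): How far the knob drawer is pulled out: 0 m shut. It must stay shut.
- knob_handle (a point): The knob, 28 mm across, 35 mm out from the front face of the knob drawer and 145 mm above the bench; it ends 43 mm out.
- dye_bottle: Bystander: standing bottle, 60 mm across, 170 mm tall, on the bench between robot and track. Origin: centre of its underside.
- paste_bowl: Bystander: white bowl, 100 mm across, 50 mm tall, on the bench between robot and track. Origin: centre of its underside.
- tin: Bystander: tin, 68 mm across, 75 mm tall, standing on top of the bar cabinet. Origin: centre of its underside.
- print_block: Bystander: wooden printing block, 120 x 80 x 50 mm with its grip, lying on top of the knob cabinet. Origin: centre of its underside.
Mind the look-alikes: they are no part of the job. Leave any blue or pink look-alike of the crate alone.

How it is judged:
By the outcome, as a careful person would: the job done as asked, in the order asked, and still so for the second after the job is handed in, with the robot touching nothing.
It also fails if it takes over 45 s, if anything falls off the work surface, if the arm or the gripper's body presses on something with over 40 N, if the wrist force passes 120 N, or if a joint passes its speed limit or range.

## Working session

There is one attempt and no reset: what is moved stays moved. The work goes in short steps, Python scripts to look and compute and a shell command to move; the robot and the scene stay as the last step left them, time stands still between calls to the robot, and variables do not carry over. Pictures are saved under pics/ and viewed, and the job is handed in when it is done.

```bash
mkdir -p pics; ls
python3 - <<'E'
from rig import *
import cv2,numpy as np
s=sense();print(s, grasp_offset)
for n in("scene","top"):
    p,d=capture(n);cv2.imwrite(f"pics/{n}0.png",p[:,:,::-1]);np.savez(f"{n}0.npz",p=p,d=d)
    c=calibration(n);print(n,c)
    np.savez(f"{n}cal.npz",K=c["intrinsics"],T=c["world_from_camera"])
E
```

```text
pics
{'time_s': 0.0, 'joints': array([-1.50245339e+00,  3.13456199e-01,  1.49843134e+00,  6.08739802e-06,
        1.33100940e+00, -2.23392378e-01]), 'dq': array([ 0.0005381 ,  0.00379814,  0.00101505,  0.00179438, -0.00102545,
        0.00097114]), 'tau': array([ 9.01441967e-05, -4.12266862e+01, -2.59742618e+01, -1.95822731e-04,
        4.14964845e-03, -2.84006013e-06]), 'eef_pos': array([ 150.97338266, -502.55611213,  230.73406991]), 'ee_rot': array([ 0.56706687,  0.42236664,  0.56766337, -0.42166324]), 'force': array([-0.02522114,  0.43058224, -0.69148288]), 'wrist_torque': array([-0.04627832, -0.0371273 ,  0.01727208]), 'grip_width': 0.9990983826485419} 18.700000000000003
scene {'intrinsics': array([[506.52605512,   0.        , 324.78505418],
       [  0.        , 506.52605512, 200.9703149 ],
       [  0.        ,   0.        ,   1.        ]]), 'world_from_camera': array([[-3.45863093e-02, -8.55908824e-01,  5.15968868e-01,
         1.16469882e+03],
       [ 9.99307636e-01, -2.25339057e-02,  2.96052634e-02,
         1.25042468e+02],
       [-1.37126123e-02,  5.16635567e-01,  8.56095588e-01,
         1.17469257e+03],
       [ 0.00000000e+00,  0.00000000e+00,  0.00000000e+00,
         1.00000000e+00]])}
top {'intrinsics': array([[436.84543363,   0.        , 317.64530771],
       [  0.        , 436.84543363, 191.81526994],
       [  0.        ,   0.        ,   1.        ]]), 'world_from_camera': array([[-9.13997041e-03,  9.92541508e-01, -1.21564040e-01,
         3.89174132e+02],
       [-9.99948790e-01, -9.60033057e-03, -3.20180403e-03,
         9.86428778e+01],
       [-4.34497837e-03,  1.21528550e-01,  9.92578426e-01,
         1.42347416e+03],
       [ 0.00000000e+00,  0.00000000e+00,  0.00000000e+00,
         1.00000000e+00]])}
```

View pics/scene0.png

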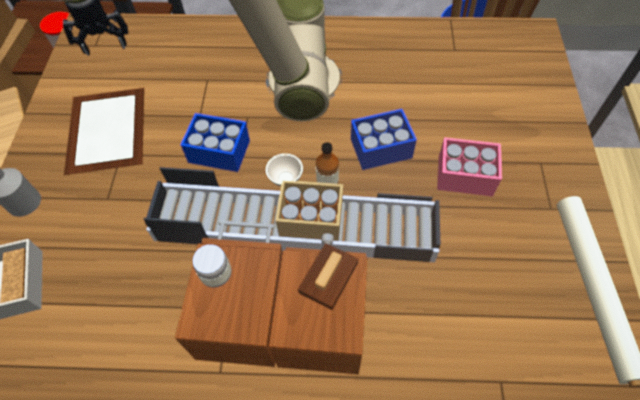

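View pics/top0.png

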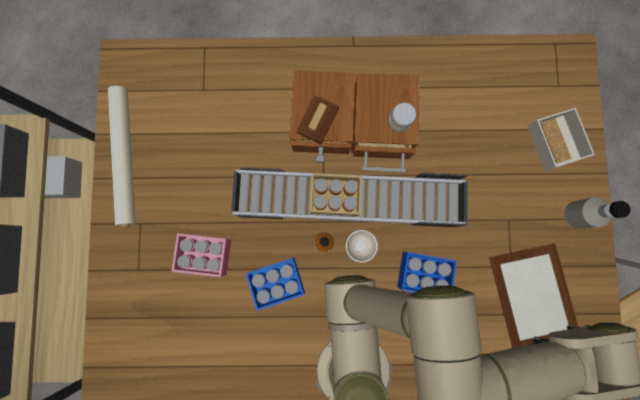

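Run:
```python
import cv2,numpy as np
a=cv2.imread("pics/top0.png")[60:265,220:480];cv2.imwrite("pics/topc.png",cv2.resize(a,None,fx=3,fy=2.9,interpolation=2)[:595,:780])
a=cv2.imread("pics/scene0.png")[130:330,140:450];cv2.imwrite("pics/scc.png",cv2.resize(a,None,fx=2.5,fy=2.5,interpolation=2))
```

```text
(no output)
```

View pics/topc.png

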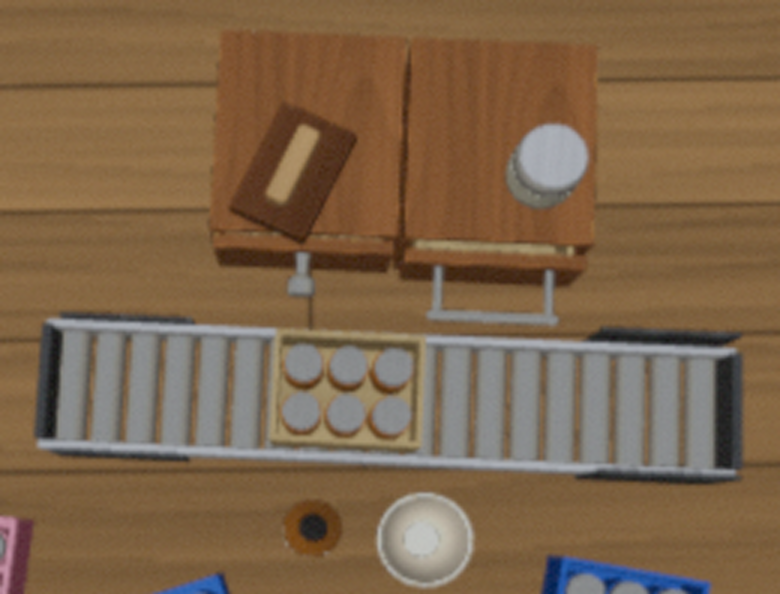

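View pics/scc.png

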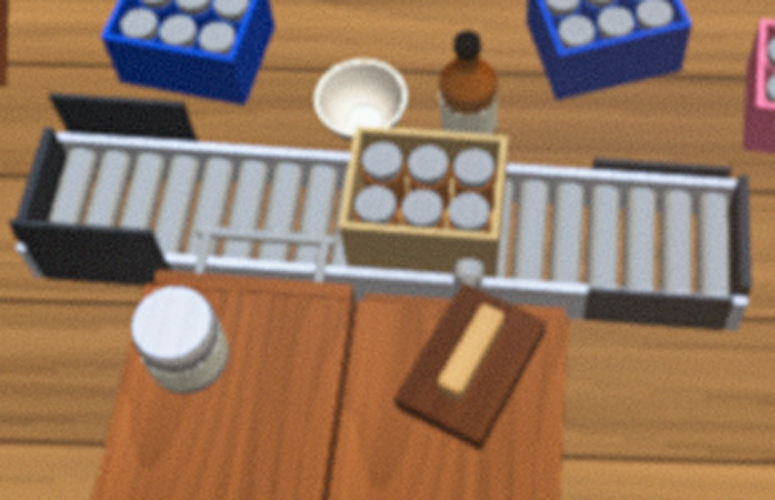

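```bash
cat > h.py <<'E'
import numpy as np,cv2
def load(n,i=0):
    z=np.load(f"{n}{i}.npz");c=np.load(f"{n}cal.npz");return z["p"],z["d"],c["K"],c["T"]
def cloud(d,K,T):
    v,u=np.mgrid[:d.shape[0],:d.shape[1]]
    X=np.stack([(u-K[0,2])/K[0,0]*d,-(v-K[1,2])/K[1,1]*d,-d,np.ones_like(d)],-1)
    return (X@T.T)[...,:3]
def ray(u,v,z,K,T):
    r=T[:3,:3]@np.array([(u-K[0,2])/K[0,0],-(v-K[1,2])/K[1,1],-1]);o=T[:3,3]
    return o+r*(z-o[2])/r[2]
E
python3 - <<'E'
from h import *
p,d,K,T=load("top");C=cloud(d,K,T)
f=lambda u,v,z:print((u,v,z),ray(220+u/3,60+v/2.9,z,K,T).round(1))
print("rails");[f(*a) for a in[(200,327,62),(600,343,62),(200,454,62),(560,467,62)]]
print("stops");[f(*a) for a in[(57,380,85),(718,412,85)]]
print("bar");[f(*a) for a in[(428,316,145),(557,321,145)]]
print("knob");f(301,285,145)
print("bottle,bowl");f(313,528,170);f(425,540,50)
print("cab front top edges");[f(*a) for a in[(402,247,177),(590,250,177),(213,233,177),(395,240,177)]]
print("drawer front top");[f(*a) for a in[(403,265,162),(583,268,162)]]
print("crate rim");[f(*a) for a in[(275,332,135),(425,335,135),(425,450,135),(270,445,135)]]
# depth
ok=(d>0)
reg=np.zeros_like(ok);reg[165:222,300:372]=1
m=ok&reg&(C[...,2]>128)&(C[...,2]<145)
q=C[m];print(m.sum(),np.percentile(q,[2,50,98],axis=0).round(1), cv2.minAreaRect(q[:,:2].astype(np.float32)))
reg[:]=0;reg[162:176,360:410]=1
m=ok&reg&(C[...,2]>130)&(C[...,2]<160);q=C[m];print("bar",m.sum(),cv2.minAreaRect(q[:,:2].astype(np.float32)),np.median(q,0))
reg[:]=0;reg[168:225,232:468]=1
m=ok&reg&(C[...,2]>55)&(C[...,2]<70);q=C[m];print("track",m.sum(),cv2.minAreaRect(q[:,:2].astype(np.float32)))
reg[:]=0;reg[165:180,410:470]=1;print("bay cheek z",np.percentile(C[ok&reg.astype(bool)][:,2],[90,95,98,99]))
E
```

```text
rails
(200, 327, 62) [617.5 200.3  62. ]
(600, 343, 62) [ 595.7 -219.6   62. ]
(200, 454, 62) [479.1 200.4  62. ]
(560, 467, 62) [ 461.6 -173.1   62. ]
stops
(57, 380, 85) [557.9 345.9  85. ]
(718, 412, 85) [ 517.1 -332.2   85. ]
bar
(428, 316, 145) [612.7 -31.4 145. ]
(557, 321, 145) [ 606.3 -158.6  145. ]
knob
(301, 285, 145) [646.2  93.8 145. ]
bottle,bowl
(313, 528, 170) [398.2  84.9 170. ]
(425, 540, 50) [385.2 -32.6  50. ]
cab front top edges
(402, 247, 177) [677.6  -4.4 177. ]
(590, 250, 177) [ 672.7 -186.6  177. ]
(213, 233, 177) [693.9 179.  177. ]
(395, 240, 177) [684.9   2.2 177. ]
drawer front top
(403, 265, 162) [662.5  -6.3 162. ]
(583, 268, 162) [ 657.6 -182.5  162. ]
crate rim
(275, 332, 135) [599.3 120.2 135. ]
(425, 335, 135) [594.7 -29.  135. ]
(425, 450, 135) [476.3 -26.5 135. ]
(270, 445, 135) [482.8 126.  135. ]
848 [[485.6 -23.6 128.2]
 [540.1  47.7 131.8]
 [600.6 122.9 140.1]] ((551.2227783203125, 49.31880569458008), (150.24082946777344, 132.42079162597656), 86.63472747802734)
bar 191 ((620.6964111328125, -93.05281829833984), (127.69409942626953, 27.34735107421875), 87.38462829589844) [613.52107751 -93.9833988  150.27008671]
track 1661 ((539.1726684570312, 6.570648193359375), (721.9927978515625, 152.06825256347656), 86.96044158935547)
bay cheek z [128.22992842 131.26183394 133.32670505 134.05884651]
```

```bash
cat >> h.py <<'E'
from scipy.spatial.transform import Rotation as R
O=np.array([538.5,6.5]);th=-0.052   # track frame
A=np.array([[np.cos(th),-np.sin(th)],[np.sin(th),np.cos(th)]])  # world = O + A@track
def w(x,y): return O+A@np.array([x,y])
def tr(x,y): return A.T@(np.array([x,y])-O)
def cur():
    from rig import sense
    s=sense();q=s["ee_rot"];return s,R.from_quat([q[1],q[2],q[3],q[0]])
def status():
    s,r=cur();M=r.as_matrix();e=s["eef_pos"]
    print("t",round(s["time_s"],2),"tcp",e.round(1),"track",tr(*e[:2]).round(1),"F",s["force"].round(1),"g",round(s["grip_width"],3),"toolx",M[:,0].round(3),"toolz in track deg",np.degrees(np.arctan2(M[1,2],M[0,2])-th).round(2))
def plan(tx,ty,z,jaw=True):
    s,r=cur();M=r.as_matrix();p=np.r_[w(tx,ty),z]
    lin=M.T@(p-s["eef_pos"])/300
    best=None
    for sg in(1,-1):
        zt=sg*np.r_[A[:,0],0];xt=np.array([0,0,-1.]);yt=np.cross(zt,xt)
        G=np.stack([xt,yt,zt],1);rv=R.from_matrix(M.T@G).as_rotvec()
        print("->",p.round(1),"linear",lin.round(3),"rot",(rv/0.5).round(3),"n",np.ceil(np.linalg.norm(lin)*300/41.7))
E
python3 -c "
from h import *
status();plan(0,150,200)
print('bottle',tr(398,85),'bowl',tr(385,-33),'bar',tr(609.5,-95),'crate',tr(538.3,47.7),'knob',tr(646,94))"
```

```text
t 0.1 tcp [ 151.  -502.6  230.8] track [-360.5 -528.5] F [-0.4  0.4 -0.3] g 0.997 toolx [-0.     0.001 -1.   ] toolz in track deg -70.3
-> [546.3 156.3 200. ] linear [ 0.105  1.894 -1.724] rot [-2.454e+00 -2.000e-03 -2.000e-03] n 19.0
-> [546.3 156.3 200. ] linear [ 0.105  1.894 -1.724] rot [ 3.829e+00 -2.000e-03  2.000e-03] n 19.0
bottle [-144.39024743   71.09118404] bowl [-151.2394403  -47.4250113] bar [ 76.17965133 -97.67246656] crate [-2.34116428 41.13391484] knob [102.806743    92.96920777]
```

```bash
python3 -m jog '[{"linear":[0.0,0.2,-0.18],"rotation":[-0.25,0,0],"grip":40},{"linear":[0,0.5,-0.45],"rotation":[-0.6,0,0],"grip":40},{"linear":[0,0.95,-0.86],"rotation":[-1,0,0],"grip":40},{"linear":[0,0.95,-0.86],"rotation":[-1,0,0],"grip":40},{"linear":[0,0.95,-0.86],"rotation":[-1,0,0],"grip":40},{"linear":[0,0.95,-0.86],"rotation":[-1,0,0],"grip":40},{"linear":[0,0.95,-0.86],"rotation":[-1,0,0],"grip":40},{"linear":[0,0.95,-0.86],"rotation":[-1,0,0],"grip":40},{"linear":[0,0.95,-0.86],"rotation":[-1,0,0],"grip":40},{"linear":[0,0.95,-0.86],"rotation":[-1,0,0],"grip":40}]' 30; python3 -c "
from h import *
status();plan(0,150,200)"
```

```text
time_s: 0.93
eef_pos: [351.2, -169.2, 231.1]
ee_rot: [0.655, 0.268, 0.655, -0.266]
force: [-0.5, -0.8, -0.1]
grip_width: 0.47
t 0.93 tcp [ 351.2 -169.2  231.1] track [-177.9 -185.2] F [-0.5 -0.8 -0.1] g 0.47 toolx [ 0.     0.002 -1.   ] toolz in track deg -41.4
-> [546.3 156.3 200. ] linear [ 0.107  1.23  -0.294] rot [-1.445e+00 -1.000e-03 -5.000e-03] n 10.0
-> [546.3 156.3 200. ] linear [ 0.107  1.23  -0.294] rot [ 4.838e+00 -6.000e-03  1.000e-03] n 10.0
```

```bash
python3 -m jog '[{"linear":[0.0,0.95,-0.23],"rotation":[-1,0,0],"grip":40},{"linear":[0.0,0.95,-0.23],"rotation":[-1,0,0],"grip":40},{"linear":[0.0,0.95,-0.23],"rotation":[-1,0,0],"grip":40},{"linear":[0.0,0.95,-0.23],"rotation":[-1,0,0],"grip":40},{"linear":[0.0,0.95,-0.23],"rotation":[-1,0,0],"grip":40},{"linear":[0.0,0.95,-0.23],"rotation":[-1,0,0],"grip":40},{"linear":[0.0,0.95,-0.23],"rotation":[-1,0,0],"grip":40},{"linear":[0.0,0.95,-0.23],"rotation":[-1,0,0],"grip":40}]'; python3 -c "
from h import *
status();plan(0,152,200);plan(0,152,98)"
```

```text
time_s: 1.6
eef_pos: [502.6, 87.4, 231.1]
ee_rot: [0.701, 0.097, 0.701, -0.094]
force: [0.9, 0.6, -0.4]
grip_width: 0.468
t 1.6 tcp [502.6  87.4 231.1] track [-40.   78.9] F [ 0.9  0.6 -0.4] g 0.468 toolx [ 0.     0.004 -1.   ] toolz in track deg -12.5
-> [546.4 158.3 200. ] linear [0.105 0.266 0.078] rot [-0.436 -0.001 -0.007] n 3.0
-> [546.4 158.3 200. ] linear [0.105 0.266 0.078] rot [ 5.847e+00 -1.100e-02  1.000e-03] n 3.0
-> [546.4 158.3  98. ] linear [0.445 0.265 0.078] rot [-0.436 -0.001 -0.007] n 4.0
-> [546.4 158.3  98. ] linear [0.445 0.265 0.078] rot [ 5.847e+00 -1.100e-02  1.000e-03] n 4.0
```

```bash
python3 -m jog '[{"linear":[0.0,0.27,0.08],"rotation":[-0.44,0,0],"grip":40},{"linear":[0.0,0.27,0.08],"rotation":[-0.44,0,0],"grip":40},{"linear":[0.0,0.27,0.08],"rotation":[-0.44,0,0],"grip":40},{"linear":[0.1,0.27,0.08],"rotation":[-0.44,0,0],"grip":40},{"linear":[0.2,0.27,0.08],"rotation":[-0.44,0,0],"grip":40},{"linear":[0.3,0.27,0.08],"rotation":[-0.44,0,0],"grip":40},{"linear":[0.4,0.27,0.08],"rotation":[-0.44,0,0],"grip":40},{"linear":[0.44,0.265,0.08],"rotation":[-0.44,0,0],"grip":40},{"linear":[0.44,0.265,0.08],"rotation":[-0.44,0,0],"grip":40},{"linear":[0.44,0.265,0.08],"rotation":[-0.44,0,0],"grip":40}]'
python3 - <<'E'
from h import *
from rig import capture
status();plan(0,0,98)
for n in("scene","top"):
    p,d=capture(n);np.savez(f"{n}1.npz",p=p,d=d);a=p[120:340,130:450] if n=="scene" else p[100:300,220:480]
    cv2.imwrite(f"pics/{n}1.png",cv2.resize(a[:,:,::-1],None,fx=2.5,fy=2.5,interpolation=2))
E
```

```text
time_s: 2.43
eef_pos: [546.9, 157.5, 99.5]
ee_rot: [0.707, 0.019, 0.707, -0.017]
force: [-0.2, -0.3, 0.9]
grip_width: 0.47
t 2.43 tcp [546.9 157.5  99.5] track [  0.6 151.3] F [-0.2 -0.3  0.9] g 0.47 toolx [-0.     0.003 -1.   ] toolz in track deg 0.05
-> [538.5   6.5  98. ] linear [ 0.003 -0.504 -0.002] rot [ 0.002 -0.001 -0.007] n 4.0
-> [538.5   6.5  98. ] linear [ 0.003 -0.504 -0.002] rot [-6.282e+00  1.100e-02 -2.000e-03] n 4.0
```

View pics/scene1.png

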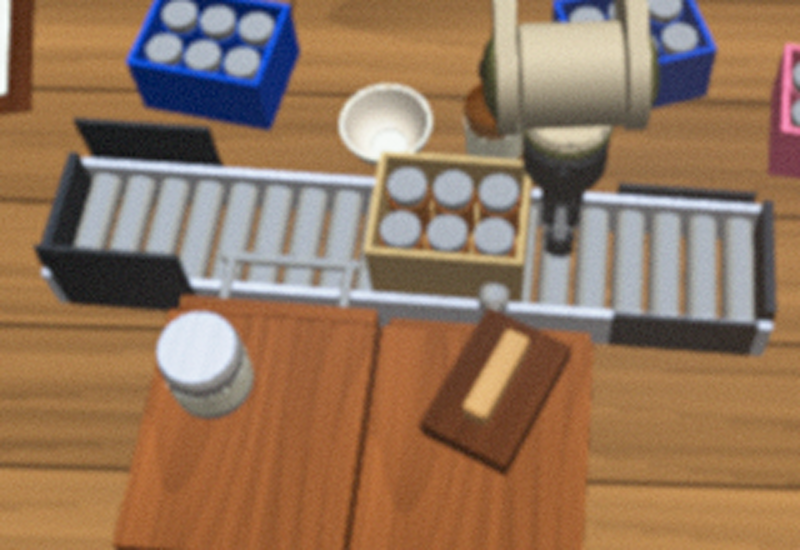

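```bash
python3 -m jog '[{"linear":[0,-0.03,0],"rotation":[0,0,0],"grip":40},{"linear":[0,-0.06,0],"rotation":[0,0,0],"grip":40},{"linear":[0,-0.09,0],"rotation":[0,0,0],"grip":40},{"linear":[0,-0.12,0],"rotation":[0,0,0],"grip":40},{"linear":[0,-0.16,0],"rotation":[0,0,0],"grip":40},{"linear":[0,-0.2,0],"rotation":[0,0,0],"grip":40},{"linear":[0,-0.24,0],"rotation":[0,0,0],"grip":40},{"linear":[0,-0.28,0],"rotation":[0,0,0],"grip":40},{"linear":[0,-0.32,0],"rotation":[0,0,0],"grip":40},{"linear":[0,-0.36,0],"rotation":[0,0,0],"grip":40},{"linear":[0,-0.4,0],"rotation":[0,0,0],"grip":40},{"linear":[0,-0.44,0],"rotation":[0,0,0],"grip":40},{"linear":[0,-0.48,0],"rotation":[0,0,0],"grip":40},{"linear":[0,-0.52,0],"rotation":[0,0,0],"grip":40},{"linear":[0,-0.56,0],"rotation":[0,0,0],"grip":40},{"linear":[0,-0.6,0],"rotation":[0,0,0],"grip":40},{"linear":[0,-0.64,0],"rotation":[0,0,0],"grip":40},{"linear":[0,-0.68,0],"rotation":[0,0,0],"grip":40},{"linear":[0,-0.71,0],"rotation":[0,0,0],"grip":40},{"linear":[0,-0.73,0],"rotation":[0,0,0],"grip":40}]'
python3 - <<'E'
from h import *
from rig import capture
status();plan(0,-191,98)
for n in("scene",):
    p,d=capture(n);np.savez(f"{n}2.npz",p=p,d=d);a=p[120:340,130:450] if n=="scene" else p[100:300,220:480]
    cv2.imwrite(f"pics/{n}2.png",cv2.resize(a[:,:,::-1],None,fx=2.5,fy=2.5,interpolation=2))
E
```

```text
time_s: 4.2
eef_pos: [536.7, -62.3, 100.0]
ee_rot: [0.708, 0.019, 0.706, -0.017]
force: [-0.0, -0.2, 0.9]
grip_width: 0.467
t 4.2 tcp [536.7 -62.3 100. ] track [  1.8 -68.8] F [-0.  -0.2  0.9] g 0.467 toolx [ 0.003  0.003 -1.   ] toolz in track deg 0.03
-> [ 528.6 -184.2   98. ] linear [ 0.005 -0.407 -0.006] rot [ 0.001  0.006 -0.007] n 3.0
-> [ 528.6 -184.2   98. ] linear [ 0.005 -0.407 -0.006] rot [-6.282  0.011  0.009] n 3.0
```

View pics/scene2.png

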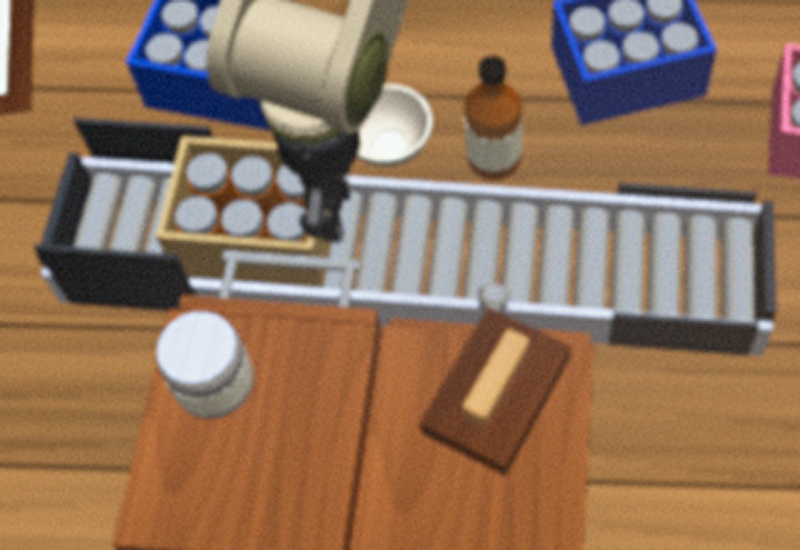

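```bash
python3 -m jog '[{"linear":[0,-0.02,0],"rotation":[0,0,0],"grip":40},{"linear":[0,-0.05,0],"rotation":[0,0,0],"grip":40},{"linear":[0,-0.08,0],"rotation":[0,0,0],"grip":40},{"linear":[0,-0.11,0],"rotation":[0,0,0],"grip":40},{"linear":[0,-0.14,0],"rotation":[0,0,0],"grip":40},{"linear":[0,-0.17,0],"rotation":[0,0,0],"grip":40},{"linear":[0,-0.2,0],"rotation":[0,0,0],"grip":40},{"linear":[0,-0.23,0],"rotation":[0,0,0],"grip":40},{"linear":[0,-0.26,0],"rotation":[0,0,0],"grip":40},{"linear":[0,-0.29,0],"rotation":[0,0,0],"grip":40},{"linear":[0,-0.31,0],"rotation":[0,0,0],"grip":40},{"linear":[0,-0.33,0],"rotation":[0,0,0],"grip":40},{"linear":[0,-0.34,0],"rotation":[0,0,0],"grip":40},{"linear":[0,-0.35,0],"rotation":[0,0,0],"grip":40},{"linear":[0,-0.36,0],"rotation":[0,0,0],"grip":40},{"linear":[0,-0.37,0],"rotation":[0,0,0],"grip":40},{"linear":[0,-0.37,0],"rotation":[0,0,0],"grip":40}]'
python3 - <<'E'
from h import *
from rig import capture
status();plan(0,-191,98)
for n in("scene","top"):
    p,d=capture(n);np.savez(f"{n}3.npz",p=p,d=d);a=p[120:340,130:450] if n=="scene" else p[100:300,280:480]
    cv2.imwrite(f"pics/{n}3.png",cv2.resize(a[:,:,::-1],None,fx=2.5,fy=2.5,interpolation=2))
E
```

```text
time_s: 5.67
eef_pos: [531.0, -174.0, 99.7]
ee_rot: [0.708, 0.019, 0.706, -0.017]
force: [-0.8, -0.3, 0.7]
grip_width: 0.466
t 5.67 tcp [ 531.  -174.    99.7] track [   1.9 -180.7] F [-0.8 -0.3  0.7] g 0.466 toolx [ 0.003  0.003 -1.   ] toolz in track deg 0.01
-> [ 528.6 -184.2   98. ] linear [ 0.006 -0.034 -0.006] rot [ 0.     0.006 -0.006] n 1.0
-> [ 528.6 -184.2   98. ] linear [ 0.006 -0.034 -0.006] rot [-6.283  0.009  0.009] n 1.0
```

View pics/scene3.png

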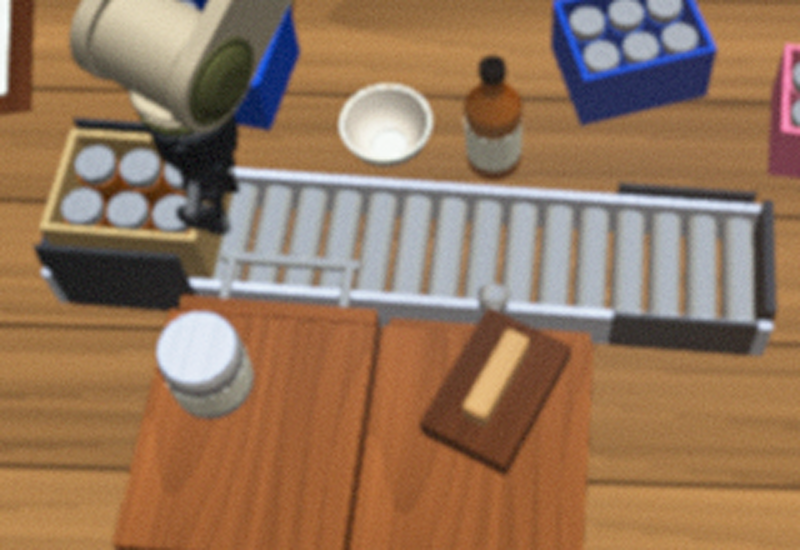

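View pics/top3.png

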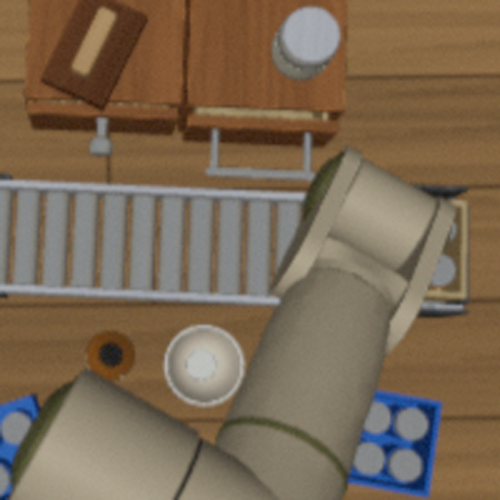

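```bash
python3 -m jog '[{"linear":[0,-0.01,0],"rotation":[0,0,0],"grip":40},{"linear":[0,-0.02,0],"rotation":[0,0,0],"grip":40},{"linear":[0,-0.025,0],"rotation":[0,0,0],"grip":40},{"linear":[0,-0.03,0],"rotation":[0,0,0],"grip":40},{"linear":[0,-0.03,0],"rotation":[0,0,0],"grip":40},{"linear":[0,-0.03,0],"rotation":[0,0,0],"grip":40}]'; python3 -c "
from h import *
status();plan(0,-191,98)"
```

```text
time_s: 6.27
eef_pos: [530.5, -182.8, 99.6]
ee_rot: [0.708, 0.019, 0.706, -0.017]
force: [-0.9, 0.7, 0.1]
grip_width: 0.466
t 6.27 tcp [ 530.5 -182.8   99.6] track [   1.9 -189.4] F [-0.9  0.7  0.1] g 0.466 toolx [ 0.003  0.003 -1.   ] toolz in track deg 0.01
-> [ 528.6 -184.2   98. ] linear [ 0.005 -0.005 -0.006] rot [ 0.     0.006 -0.006] n 1.0
-> [ 528.6 -184.2   98. ] linear [ 0.005 -0.005 -0.006] rot [-6.283  0.009  0.009] n 1.0
```

```bash
python3 -m jog '[{"linear":[0,-0.005,0],"rotation":[0,0,0],"grip":40},{"linear":[0,-0.01,0],"rotation":[0,0,0],"grip":40},{"linear":[0,-0.015,0],"rotation":[0,0,0],"grip":40},{"linear":[0,-0.015,0],"rotation":[0,0,0],"grip":40}]'; python3 -c "
from h import *
status()"
```

```text
time_s: 6.6
eef_pos: [529.6, -184.0, 99.5]
ee_rot: [0.707, 0.022, 0.707, -0.015]
force: [-3.9, 17.9, 8.5]
grip_width: 0.468
t 6.6 tcp [ 529.6 -184.    99.5] track [   1.  -190.7] F [-3.9 17.9  8.5] g 0.468 toolx [ 0.     0.009 -1.   ] toolz in track deg -0.01
```

```bash
python3 -m jog '[{"linear":[0,0.01,0],"rotation":[0,0,0],"grip":40},{"linear":[0,0.04,0],"rotation":[0,0,0],"grip":40},{"linear":[0,0.1,0],"rotation":[0,0,0],"grip":40},{"linear":[-0.1,0.15,0],"rotation":[0,0,0],"grip":40},{"linear":[-0.2,0.15,0],"rotation":[0,0,0],"grip":40},{"linear":[-0.3,0.15,0],"rotation":[0,0,0],"grip":40},{"linear":[-0.36,0.15,-0.2],"rotation":[0,0,0],"grip":40},{"linear":[-0.36,0.3,-0.4],"rotation":[0,0,0],"grip":40},{"linear":[-0.36,0.35,-0.5],"rotation":[0,0,0],"grip":40},{"linear":[-0.36,0.35,-0.5],"rotation":[0,0,0],"grip":40},{"linear":[-0.36,0.35,-0.5],"rotation":[0,0,0],"grip":40}]'
python3 - <<'E'
from h import *
from rig import capture
status();plan(76,-97,200)
for n in("scene","top"):
    p,d=capture(n);np.savez(f"{n}4.npz",p=p,d=d);a=p[120:340,130:450] if n=="scene" else p[120:260,340:480]
    cv2.imwrite(f"pics/{n}4.png",cv2.resize(a[:,:,::-1],None,fx=2.5 if n=="scene" else 4,fy=2.5 if n=="scene" else 4,interpolation=2))
E
```

```text
time_s: 7.52
eef_pos: [380.3, -68.8, 208.2]
ee_rot: [0.706, 0.022, 0.708, -0.014]
force: [0.0, -1.5, 0.1]
grip_width: 0.467
t 7.52 tcp [380.3 -68.8 208.2] track [-154.1  -83.4] F [ 0.  -1.5  0.1] g 0.467 toolx [-0.002  0.01  -1.   ] toolz in track deg 0.07
-> [609.4 -94.3 200. ] linear [ 0.025 -0.046  0.767] rot [ 0.002 -0.005 -0.021] n 6.0
-> [609.4 -94.3 200. ] linear [ 0.025 -0.046  0.767] rot [-6.281  0.032 -0.007] n 6.0
```

View pics/scene4.png

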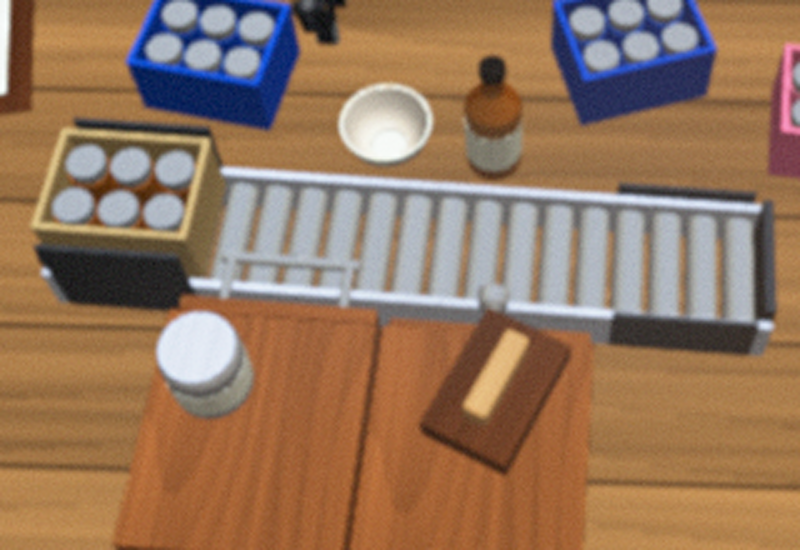

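View pics/top4.png

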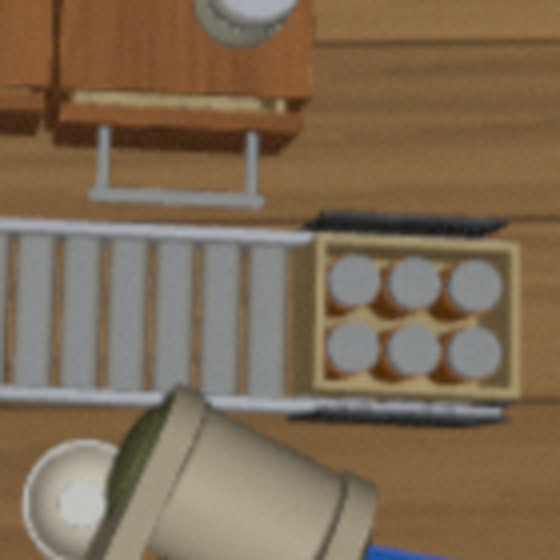

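Run:
```python
from h import *
p,d,K,T=load("top",4)
for nm,u,v,z in[("crate far",519,320,135),("crate near",319,315,135),("barL",91,195,145),("barR",263,202,145),("postL",103,130,145),("dfront L",55,118,162),("dfront R",302,128,162),("knobcab",44,99,177)]:
    q=ray(340+u/4,120+v/4,z,K,T);print(nm,q.round(1),tr(*q[:2]).round(1))
C=cloud(d,K,T);b=C[165:175,360:410].reshape(-1,3);b=b[(b[:,2]>138)&(b[:,2]<156)];print(np.array([tr(*q[:2]) for q in b]).mean(0),len(b))
ps,ds,Ks,Ts=load("scene",4)
for u,v in((222,255),(358,265)):
    q=ray(130+u/2.5,120+v/2.5,148,Ks,Ts);print("scene bar",q.round(1),tr(*q[:2]).round(1))
```

```text
crate far [ 518.2 -347.2  135. ] [  -1.9 -354.3]
crate near [ 523.4 -199.5  135. ] [  -4.4 -206.5]
barL [613.4 -31.7 145. ] [ 76.8 -34.2]
barR [ 606.9 -158.9  145. ] [  76.9 -161.6]
postL [662.4 -41.7 145. ] [126.2 -41.6]
dfront L [668.1  -4.7 162. ] [130.   -4.4]
dfront R [ 658.8 -186.   162. ] [ 130.1 -186. ]
knobcab [679.    4.3 177. ] [140.4   5.1]
[ 79.37213077 -96.50496053] 172
scene bar [ 609.3 -154.   148. ] [  79.  -156.6]
scene bar [616.3 -26.9 148. ] [ 79.4 -29.3]
```

```bash
python3 -m jog '[{"linear":[0,-0.02,0.1],"rotation":[0,0,-0.02],"grip":40},{"linear":[0,-0.04,0.23],"rotation":[0,0,-0.02],"grip":40},{"linear":[0,-0.043,0.36],"rotation":[0,0,-0.02],"grip":40},{"linear":[0,-0.043,0.49],"rotation":[0,0,-0.02],"grip":40},{"linear":[0,-0.043,0.62],"rotation":[0,0,-0.02],"grip":40},{"linear":[0,-0.043,0.72],"rotation":[0,0,-0.02],"grip":40},{"linear":[0,-0.043,0.775],"rotation":[0,0,-0.02],"grip":40},{"linear":[0,-0.043,0.775],"rotation":[0,0,-0.02],"grip":40},{"linear":[0,-0.043,0.775],"rotation":[0,0,-0.02],"grip":40}]'
python3 - <<'E'
from h import *
from rig import capture,calibration
status();plan(78,-96,128)
p,d=capture("scene");a=p[120:340,130:450];cv2.imwrite("pics/s5.png",cv2.resize(a[:,:,::-1],None,fx=2.5,fy=2.5,interpolation=2))
E
```

```text
time_s: 8.37
eef_pos: [617.2, -97.0, 208.1]
ee_rot: [0.707, 0.018, 0.707, -0.019]
force: [-0.9, 0.3, 0.2]
grip_width: 0.469
t 8.37 tcp [617.2 -97.  208.1] track [ 84.  -99.3] F [-0.9  0.3  0.2] g 0.469 toolx [ 0.001 -0.002 -1.   ] toolz in track deg 0.02
-> [611.4 -93.4 128. ] linear [ 0.267  0.011 -0.02 ] rot [0.001 0.002 0.003] n 2.0
-> [611.4 -93.4 128. ] linear [ 0.267  0.011 -0.02 ] rot [-6.282e+00 -5.000e-03  2.000e-03] n 2.0
```

View pics/s5.png

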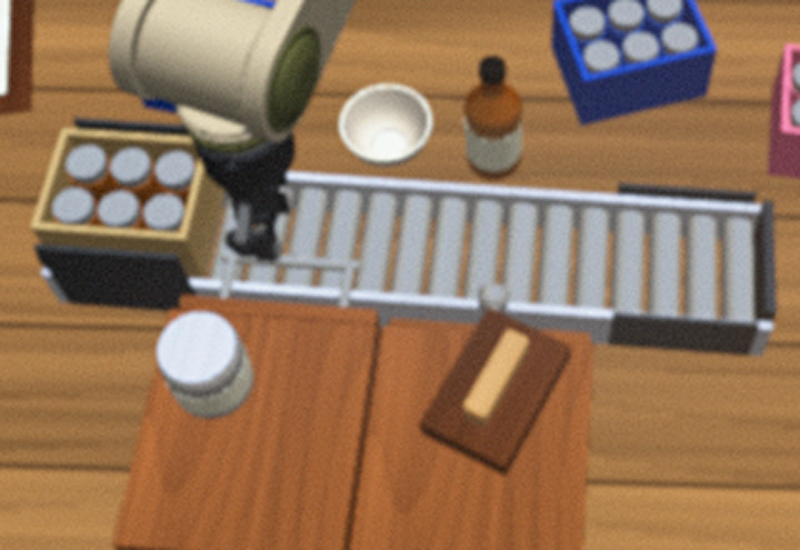

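Run:
```python
from h import *
_,_,K,T=load("scene",4)
def pr(x):
    c=np.linalg.inv(T)@np.r_[x,1];u=K@np.array([c[0],-c[1],-c[2]]);u=u[:2]/u[2];return ((u-[130,120])*2.5).round(0)
from rig import sense
e=sense()["eef_pos"]
print(pr(e),pr(e+[25,0,0]),pr(e-[25,0,0]),"bar mid",pr(np.r_[w(78,-96),145]),pr(np.r_[w(78,-36),145]),pr(np.r_[w(78,-156),145]))
```

```text
[272. 231.] [268. 256.] [275. 206.] bar mid [287. 260.] [351. 265.] [224. 256.]
```

```bash
python3 -m jog '[{"linear":[0,0.01,-0.02],"rotation":[0,0,0],"grip":40},{"linear":[0.04,0.01,-0.02],"rotation":[0,0,0],"grip":40},{"linear":[0.08,0.01,-0.02],"rotation":[0,0,0],"grip":40},{"linear":[0.12,0.01,-0.02],"rotation":[0,0,0],"grip":40},{"linear":[0.16,0.01,-0.02],"rotation":[0,0,0],"grip":40},{"linear":[0.2,0.01,-0.02],"rotation":[0,0,0],"grip":40},{"linear":[0.24,0.01,-0.02],"rotation":[0,0,0],"grip":40},{"linear":[0.265,0.01,-0.02],"rotation":[0,0,0],"grip":40},{"linear":[0.265,0.01,-0.02],"rotation":[0,0,0],"grip":40}]'
python3 - <<'E'
from h import *
from rig import capture,calibration
status();plan(78,-96,128)
p,d=capture("scene");a=p[180:280,180:320];cv2.imwrite("pics/s6.png",cv2.resize(a[:,:,::-1],None,fx=5,fy=5,interpolation=2))
E
```

```text
time_s: 9.17
eef_pos: [609.6, -93.5, 128.0]
ee_rot: [0.706, 0.018, 0.707, -0.019]
force: [0.3, -0.6, -0.3]
grip_width: 0.469
t 9.17 tcp [609.6 -93.5 128. ] track [ 76.2 -96.2] F [ 0.3 -0.6 -0.3] g 0.469 toolx [-0.001 -0.001 -1.   ] toolz in track deg -0.0
-> [611.4 -93.4 128. ] linear [-0.     0.001  0.006] rot [-0.    -0.003  0.002] n 1.0
-> [611.4 -93.4 128. ] linear [-0.     0.001  0.006] rot [6.283e+00 3.000e-03 4.000e-03] n 1.0
```

View pics/s6.png

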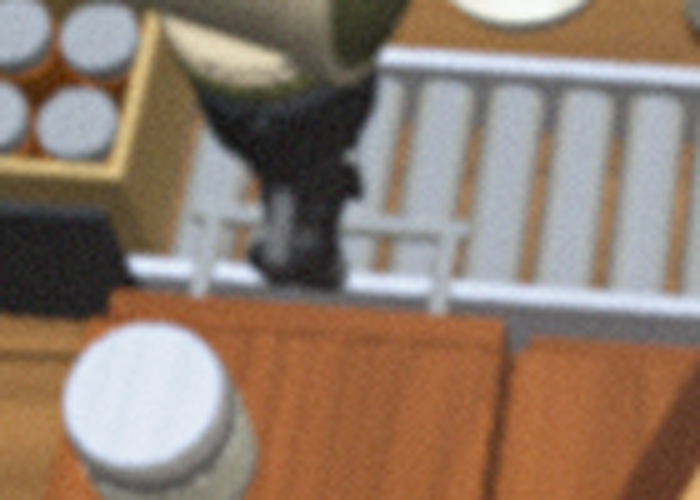

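```bash
python3 -m jog '[{"linear":[0,0,0],"rotation":[0,0,0],"grip":25},{"linear":[0,0,0],"rotation":[0,0,0],"grip":15},{"linear":[0,0,0],"rotation":[0,0,0],"grip":5},{"linear":[0,0,0],"rotation":[0,0,0],"grip":5},{"linear":[0,0,0],"rotation":[0,0,0],"grip":5},{"linear":[0,0,0],"rotation":[0,0,0],"grip":5},{"linear":[0,0,0],"rotation":[0,0,0],"grip":5}]' 30; python3 -c "
from h import *
status()"
```

```text
time_s: 9.8
eef_pos: [610.5, -93.8, 130.0]
ee_rot: [0.707, 0.018, 0.706, -0.019]
force: [-1.8, 0.3, 5.8]
grip_width: 0.113
t 9.8 tcp [610.5 -93.8 130. ] track [ 77.1 -96.4] F [-1.8  0.3  5.8] g 0.113 toolx [ 0.001 -0.002 -1.   ] toolz in track deg 0.0
```

```bash
python3 -m jog '[{"linear":[0,0,-0.01],"rotation":[0,0,0],"grip":5},{"linear":[0,0,-0.03],"rotation":[0,0,0],"grip":5},{"linear":[0,0,-0.06],"rotation":[0,0,0],"grip":5},{"linear":[0,0,-0.09],"rotation":[0,0,0],"grip":5},{"linear":[0,0,-0.12],"rotation":[0,0,0],"grip":5},{"linear":[0,0,-0.15],"rotation":[0,0,0],"grip":5},{"linear":[0,0,-0.18],"rotation":[0,0,0],"grip":5},{"linear":[0,0,-0.21],"rotation":[0,0,0],"grip":5},{"linear":[0,0,-0.24],"rotation":[0,0,0],"grip":5},{"linear":[0,0,-0.27],"rotation":[0,0,0],"grip":5},{"linear":[0,0,-0.3],"rotation":[0,0,0],"grip":5},{"linear":[0,0,-0.33],"rotation":[0,0,0],"grip":5},{"linear":[0,0,-0.36],"rotation":[0,0,0],"grip":5},{"linear":[0,0,-0.38],"rotation":[0,0,0],"grip":5},{"linear":[0,0,-0.39],"rotation":[0,0,0],"grip":5},{"linear":[0,0,-0.4],"rotation":[0,0,0],"grip":5},{"linear":[0,0,-0.4],"rotation":[0,0,0],"grip":5}]'; python3 -c "
from h import *
status();plan(-50,-96,130)"
```

```text
time_s: 11.22
eef_pos: [490.2, -87.1, 130.0]
ee_rot: [0.707, 0.018, 0.706, -0.019]
force: [-1.2, 5.6, 4.6]
grip_width: 0.115
t 11.22 tcp [490.2 -87.1 130. ] track [-43.4 -96. ] F [-1.2  5.6  4.6] g 0.115 toolx [ 0.001 -0.001 -1.   ] toolz in track deg 0.0
-> [483.6 -86.8 130. ] linear [ 0.    -0.    -0.022] rot [0.    0.002 0.002] n 1.0
-> [483.6 -86.8 130. ] linear [ 0.    -0.    -0.022] rot [-6.283e+00 -4.000e-03  4.000e-03] n 1.0
```

```bash
python3 -m jog '[{"linear":[0,0,-0.005],"rotation":[0,0,0],"grip":5},{"linear":[0,0,-0.01],"rotation":[0,0,0],"grip":5},{"linear":[0,0,-0.015],"rotation":[0,0,0],"grip":5},{"linear":[0,0,-0.02],"rotation":[0,0,0],"grip":5},{"linear":[0,0,-0.023],"rotation":[0,0,0],"grip":5},{"linear":[0,0,-0.026],"rotation":[0,0,0],"grip":5},{"linear":[0,0,-0.026],"rotation":[0,0,0],"grip":5}]'; python3 -c "
from h import *
status()"
```

```text
time_s: 11.8
eef_pos: [482.2, -86.6, 130.0]
ee_rot: [0.707, 0.018, 0.707, -0.019]
force: [0.8, 3.2, 2.5]
grip_width: 0.117
t 11.8 tcp [482.2 -86.6 130. ] track [-51.4 -95.9] F [0.8 3.2 2.5] g 0.117 toolx [ 0.001 -0.001 -1.   ] toolz in track deg -0.0
```

Not yet at the stop by force; continue in small steps.

```bash
python3 -m jog '[{"linear":[0,0,-0.005],"rotation":[0,0,0],"grip":5},{"linear":[0,0,-0.01],"rotation":[0,0,0],"grip":5},{"linear":[0,0,-0.013],"rotation":[0,0,0],"grip":5},{"linear":[0,0,-0.013],"rotation":[0,0,0],"grip":5}]'; python3 -c "
from h import *
status()"
```

```text
time_s: 12.13
eef_pos: [482.0, -86.6, 130.2]
ee_rot: [0.711, 0.018, 0.703, -0.019]
force: [26.0, 4.6, -14.2]
grip_width: 0.117
t 12.13 tcp [482.  -86.6 130.2] track [-51.5 -95.9] F [ 26.    4.6 -14.2] g 0.117 toolx [ 0.011 -0.002 -1.   ] toolz in track deg -0.06
```

```bash
python3 -m jog '[{"linear":[0,0,0],"rotation":[0,0,0],"grip":5},{"linear":[0,0,0],"rotation":[0,0,0],"grip":20},{"linear":[0,0,0],"rotation":[0,0,0],"grip":40},{"linear":[0,0,0],"rotation":[0,0,0],"grip":40},{"linear":[0,0,0],"rotation":[0,0,0],"grip":40},{"linear":[0,0,0],"rotation":[0,0,0],"grip":40}]'
python3 - <<'E'
from h import *
from rig import capture,calibration
status()
p,d=capture("scene");a=p[130:260,160:340];cv2.imwrite("pics/s7.png",cv2.resize(a[:,:,::-1],None,fx=4,fy=4,interpolation=2))
E
```

```text
time_s: 12.63
eef_pos: [481.8, -86.8, 130.2]
ee_rot: [0.711, 0.018, 0.703, -0.019]
force: [0.3, 1.1, 0.7]
grip_width: 0.471
t 12.63 tcp [481.8 -86.8 130.2] track [-51.7 -96.1] F [0.3 1.1 0.7] g 0.471 toolx [ 0.011 -0.002 -1.   ] toolz in track deg -0.07
```

View pics/s7.png

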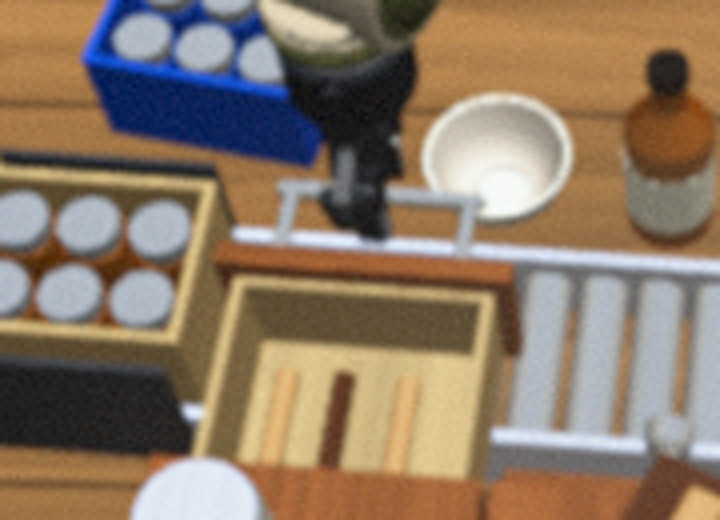

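```bash
python3 -m jog '[{"linear":[-0.03,0,0],"rotation":[0,0,0],"grip":40},{"linear":[-0.07,0,0],"rotation":[0,0,0],"grip":40},{"linear":[-0.12,0,0],"rotation":[0,0,0],"grip":40},{"linear":[-0.18,0,0],"rotation":[0,0,0],"grip":40},{"linear":[-0.25,0,0],"rotation":[0,0,0],"grip":40},{"linear":[-0.33,0,0],"rotation":[0,0,0],"grip":40},{"linear":[-0.4,0,-0.2],"rotation":[0,0,0],"grip":40},{"linear":[-0.45,0,-0.4],"rotation":[0,0,0],"grip":40},{"linear":[-0.45,0,-0.45],"rotation":[0,0,0],"grip":40},{"linear":[-0.45,0,-0.45],"rotation":[0,0,0],"grip":40},{"linear":[-0.45,0,-0.45],"rotation":[0,0,0],"grip":40}]'
python3 - <<'E'
from h import *
from rig import capture
status()
for n in("scene","top"):
    p,d=capture(n);np.savez(f"{n}9.npz",p=p,d=d);a=p[120:340,130:450] if n=="scene" else p[60:265,220:480]
    f=2.5 if n=="scene" else 2.9
    cv2.imwrite(f"pics/{n}9.png",cv2.resize(a[:,:,::-1],None,fx=f,fy=f,interpolation=2))
E
```

```text
time_s: 13.6
eef_pos: [343.6, -79.0, 265.3]
ee_rot: [0.712, 0.018, 0.702, -0.02]
force: [-0.1, -1.0, 0.3]
grip_width: 0.471
t 13.6 tcp [343.6 -79.  265.3] track [-190.2  -95.5] F [-0.1 -1.   0.3] g 0.471 toolx [ 0.014 -0.004 -1.   ] toolz in track deg -0.13
```

View pics/scene9.png

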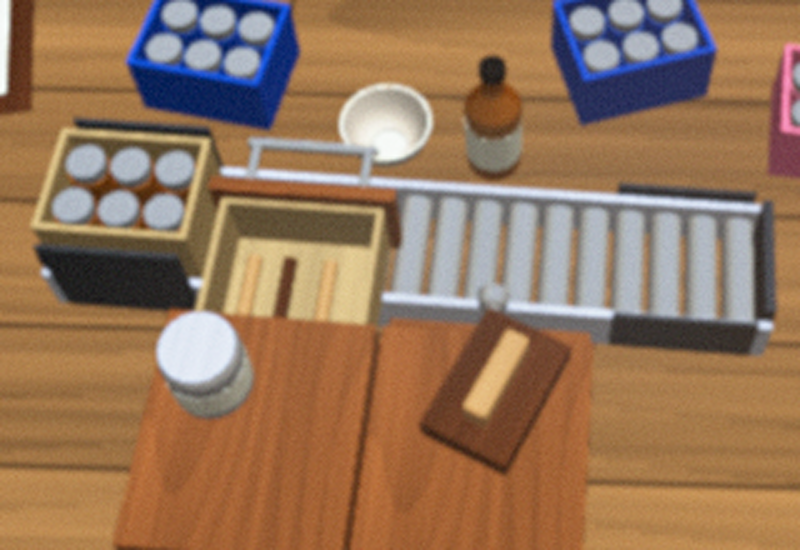

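View pics/top9.png

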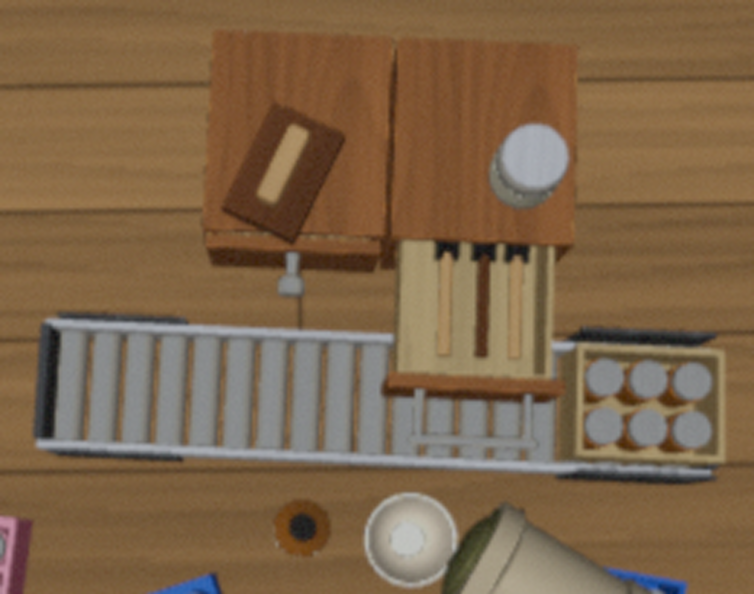

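Run:
```python
from h import *
p,d,K,T=load("top",9);f=2.9
for nm,u,v,z in[("crate far",723,405,135),("crate near",577,400,135),("bar",475,442,145),("knob",290,285,145)]:
    q=ray(220+u/f,60+v/f,z,K,T);print(nm,tr(*q[:2]).round(1))
a=load("scene",0)[0].astype(int);b=load("scene",9)[0].astype(int)
D=np.abs(a-b).max(2);D=cv2.blur(D.astype(np.float32),(3,3))
for nm,(v0,v1,u0,u1) in dict(knobcab=(236,368,285,372),tin=(240,290,190,232),bowl=(152,188,264,304),bottle=(142,185,312,342)).items(): print(nm,D[v0:v1,u0:u1].max(),(D[v0:v1,u0:u1]>25).sum())
```

```text
crate far [  -0.9 -353. ]
crate near [  -2.1 -204.2]
bar [-50.3 -99.7]
knob [103.   93.8]
knobcab 134.66667 154
tin 116.77778 168
bowl 127.888885 298
bottle 69.44444 84
```

```bash
python3 -c "
from rig import *
print(finish_job(),sense()['time_s'])"
```

```text
the job is handed in; nothing more can be done
the job is handed in; nothing more can be done
```

I rolled the plain plywood crate along the track into the tall-cheeked bay until it met the end stop. Only then did I pull the bar-handled drawer open to its stop, let go and lift clear. I handed the job in at about 13.7 s.

- **Crate:** the push met about 18 N at the end stop. In the last top view its far face was at -353 mm along the track, against -352 expected.
- **Drawer:** the pull met about 26 N at its stop. The bar was last measured at -50 mm across the track, which is where it should be fully open.
- **Knob drawer:** the knob was still where it started, at (103, 93) mm in the track frame.
- **Bottle, bowl, tin and block:** by eye they had not moved. My pixel comparison of the first and last scene pictures did not confirm this. It showed differences in all four regions I checked (knob cabinet, tin, bowl, bottle). I put these down to the moved crate and drawer overlapping the regions, but I did not re-run it with tighter regions.

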